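Press a cemented heel top-piece in the ratchet bench press

ROBOT

A 6-joint arm with a two-finger parallel gripper is mounted at the origin on the work surface. World frame = base frame: x ahead of the robot, y to its left, z up, the work surface at z = 0. Lengths are in mm, angles in rad, forces in N, time in s.
With the tool pointing down it reaches from about 400 to 925 mm from the base axis. Payload 12.5 kg.
Tool frame: the origin (TCP) lies midway between the tips of the shut fingers; the grasp point (between the pads) lies 19 mm behind it; z points along the fingers, y is the line along which they close (so a half turn about z gives the same grasp; the last joint's range is limited). The gripper opens to 95 mm and grips with 3 to 60 N. Pads are 20 mm wide; open, the fingers measure 119 mm over their backs; the gripper's body (75 mm by 180 mm) begins 59 mm behind the grasp point.
Start: joints at [1.055, 0.491, 1.559, -0, 1.092, -0.106], TCP at [249.002, 573.276, 214.661] pointing down, gripper open.
Joint ranges: [-3.1, 3.1], [-0.84, 2.19], [0.05, 2.79], [-1.13, 4.28], [0.06, 2.93], [-2.69, 2.69]. Speed limits (rad/s): [2.22, 2.22, 2.79, 3.14, 3.14, 3.14].

INTERFACE

Orientations are given as [roll, pitch, yaw] about the fixed x, y, z axes, in that order (R = Rz(yaw) Ry(pitch) Rx(roll)).
In Python, from cell import env gives the robot as it stands.
- The arm moves only by the tool arm_command, never from a script. Its argument "targets" is a list of rows, each a list of 5 numbers: the shift along the tool's x, y, z in mm, then the turn about the tool's z in degrees, then the opening, from 0 (shut) to 1 (fully open). In form: [[tx, ty, tz, roll, fingers], ...]. A call has 1 to 5 rows; each row is the pose to reach, as a shift and turn from the pose commanded when the call began, along the tool's axes at that moment; what a row does not reach only later rows make up. A row lasts 1/10 s, in which the tool goes at most 50 mm and 8.59 degrees, less where a joint would pass 70% of its speed; a pose out of reach is approached as far as the arm can. A call with a gripper value outside its range is refused whole. The fingers move at their own pace and stop on an object; the grip force is fixed at half the most. Time passes only in rows, so rows that repeat a pose let the fingers close. It gives the time, the measured TCP pose, the force, the opening and the grip force at its end, in the units of the state.
- env.state(): the state, without advancing time (a new reading comes with each control period).
- env.read_camera(name): name is "scene" or "top" or "wrist"; returns a dict with "frame" (420x560x3 uint8, red, green, blue), "vertical_fov" (degrees; the focal length in pixels is half the picture's height over the tangent of half this angle, whatever the lens; pixels are square), "cx", "cy" (the principal point, pixels), "world_from_camera" (4x4, takes a point from camera to world coordinates); the wrist camera has in their place "hand_eye" (4x4, takes a point from camera to tool coordinates, whose origin is the TCP and whose axes are the flange's). Camera axes: x right, y down, z forward; pixel columns grow to the right and rows downward; lengths in mm; the calibration is good to about 2 mm. The wrist camera is an equidistant fisheye: a pixel r from the principal point sees the ray r / f radians off the axis. A picture is of the moment at which its call begins: read the wrist's pose just before it. There is no depth.
- env.job_done(): hands the job in; it is judged then, once.
The state is a dict: "t": time; "joints": joint angles; "qvel": joint speeds; "tau": joint torques, N m; "eef_pos": TCP position; "tcp_rot": TCP orientation; "ft_force": force on the tool from outside, world axes, zero at the start; "moment": the same for the moment, N m; "opening": opening from 0.0 (shut) to 1.0 (fully open); "grip_force": force on a finger pad.
Only numpy, scipy, OpenCV 4.12 (cv2) and the standard library are available. Lean on these libraries where they do the work, as an engineer would, in place of code of your own. Each camera call takes 0.05 s, during which the arm holds its last target. There are 200 camera calls.

TASK

The heel under the bench press has a freshly cemented rubber top-piece on it. Pull the press's ratchet lever to the front until you feel the pad come down on the heel, go on for two more clicks, let go, and leave it pressed on the ratchet, hands off, for three seconds. Then push in the release button in the lever's grip and bring the lever all the way back to its rest, leaving the heel where it stands and the other things on the bench alone.

Things in the scene. Friction and masses are not known exactly. Their poses are not given: they have to be found in the camera images.
- press: Grey cast-iron twin-column bench press, fixed. Base 200 x 270 x 22 mm; crosshead 76 (x) x 250 x 50 mm, its top 180 mm up, the square steel rack in its middle to 221 mm. Origin: centre of the base's underside, z up. Its front, where the worker stands, is its -x side, nearest the robot. A cross shaft along y, 155 mm up, carries the lever beside its right (-y) end and drives the rack with the pad.
- lever (a joint): Ratchet lever angle, rad. 0: at rest on its stop, leaning 0.42 back (to +x of the press) from upright; grows as it is pulled frontwards (lean = 0.42 - value); stop at 1.15. A spring drives it back. Notches at 0.10, 0.20 ... 1.00 (held up to 0.02 lower under load): a pawl clicks over the quadrant's teeth on the pull, about 0.01 past each, and holds the lever at the last one passed until the button is held in.
- lever_hinge (a point): Point of the hinge axis in the lever's mid plane, 155 mm up, 160 mm to -y of the press's middle. The frame turns with the lever: z along the lever to its end, y along the hinge axis (= y of the press), -x to the front. Pulled at the grip, the lever takes about 0 to 6 N before the pad touches, up and down with each click; forces here are square to the lever, 150 mm from this axis.
- grip (a point): Middle of the free lower part of the black grip, on the lever's axis, 118 mm from the hinge axis. The grip is a rounded square bar 26 x 26 mm, from 96 to 180 mm out; further in, a steel bar 20 (front to back) x 7 mm. On the bar's +y side lie the pawl (74 to 105 mm out) and the toothed quadrant (up to 79 mm out). Front and back of the grip are clear along its whole length.
- lever_end (a point): Free end of the lever and grip, on its axis, 180 mm from the hinge axis. Pulling the grip lowers the pad by 28 mm per rad. The pad's set-screw differs each time and is not reported: it meets the heel between 0.20 and 0.74 rad, felt as a step of about 5 N in the pull (sprung pad), then nearly 4 N more per click: about 10 to 17 N at two. Four clicks past touch crush the heel; three are too many.
- button_face (a point): Outer face of the release button: steel, round, 19 mm wide, in the grip's -y side, 157 mm from the hinge axis, 7 mm proud, pushed along +y, travel 5.5 mm. In by 4.5 mm or more, the lever is free to go back; let out, it locks at the next notch. Needs 4 to 5 N, up to 10 N under load; bobs in and out 3 mm with the clicks. Grip and button measure 33 mm across y, 27.5 mm when pinched fully in.
- anvil: Square steel plate 100 x 100 mm on which the heel stands, its top 45 mm above the bench, in the middle of the press. Origin 22 mm below its top.
- heel: Stacked wooden shoe heel, D-shaped, about 60 x 58 mm and 44 mm high with its 6 mm black rubber top-piece on top, standing loose on the anvil below the round rubber pad (68 mm wide). Origin in the middle of its underside.
- spare_heel: The same kind of heel, 44 mm high, waiting on the bench to the left of the press. Origin at its underside. Bystander.
- cement_tin: Round tin, 74 mm wide and 95 mm high, to the left of the press. Origin at the centre of its underside. Bystander.
- stone: Flat round stone used as a weight, 80 mm wide and 34 mm high, behind the press. Origin at the centre of its underside. Bystander.
- awl: Awl with a wooden handle, lying, 142 mm long and 26 mm thick, to the right of the press. Origin on the bench below the handle. Bystander.

How it is judged (in metres and radians):
On the way:
1. the heel is pressed firmly (42 to 80 N on the anvil) by the ratchet alone, the press untouched by the robot, for two and a half seconds (contact force between heel and anvil between 42 and 80 N and contact force between each of the fingers, the arm and press below 0.3 N), for 2.5 s.
At the end, for the whole second after the job is handed in: The lever is back at its rest (within 0.05 rad) and still, the pressure is off, and the heel stands upright on the anvil within 10 mm of where it stood (value of joint lever below 0.05 rad and velocity of joint lever below 0.1 rad/s and contact force between heel and anvil below 6 N and distance of heel from where it was at the start of the episode below 0.01 m and angle between heel's own z axis and vertical below 0.1 rad); the robot touches nothing.
It fails at once if the heel is crushed (more than 98 N, about four clicks past touch) (contact force between heel and anvil above 98 N).
It fails at once if the heel is knocked out of its place by more than 10 mm (distance of heel from where it was at the start of the episode above 0.01 m).
It fails at once if the spare heel, the tin, the stone or the awl is moved by more than 20 mm (distance of any of spare_heel, cement_tin, stone, awl from where it was at the start of the episode above 0.02 m).
It also fails if it takes over 72 s, if anything falls off the work surface, if the arm or the gripper's body presses on something with over 40 N, if the wrist force passes 120 N, or if a joint passes its speed limit or range.

## Working session

There is one attempt and no reset: what is moved stays moved. The work goes in short steps, Python scripts to look and compute and a tool call to move; the robot and the scene stay as the last step left them, time stands still between calls to the robot, and variables do not carry over. Pictures are saved under pics/ and viewed, at most 10 in all, crops included, and the job is handed in when it is done.

Besides the shell and the picture viewer there is one more tool, called after ">>>" as name(argument=value, ...) on one line, values as JSON. arm_command: Moves the arm, as the interface text tells. Its arguments: {"type":"object","properties":{"targets":{"type":"array","items":{"type":"array","items":{"type":"number"}}}},"required":["targets"]}

```bash
ls; mkdir -p pics; python3 - <<'E'
from cell import env
import cv2,numpy as np
s=env.state();print({k:np.round(v,3).tolist() for k,v in s.items()})
for n in("scene","top"):
    c=env.read_camera(n);cv2.imwrite(f"pics/{n}0.png",c["frame"][:,:,::-1]);print(n,c["vertical_fov"],c["cx"],c["cy"],np.round(c["world_from_camera"],4).tolist())
    np.savez(f"{n}.npz",**c)
c=env.read_camera("wrist");print(c["vertical_fov"],c["cx"],c["cy"],np.round(c["hand_eye"],3).tolist())
E
```

```text
pics
{'t': 0.0, 'joints': [1.055, 0.492, 1.559, -0.0, 1.092, -0.106], 'qvel': [-0.0, -0.001, -0.001, -0.001, -0.002, 0.0], 'tau': [0.002, -61.266, -25.818, 0.069, 0.048, -0.0], 'eef_pos': [248.875, 573.056, 214.077], 'tcp_rot': [-3.141, -0.0, 2.732], 'ft_force': [-0.633, -0.29, 1.448], 'moment': [-0.082, 0.019, 0.003], 'grip_force': 0.0, 'opening': 0.998}
scene 56.568238633264805 278.0929976245871 206.3330153884471 [[0.4886, 0.4998, -0.7151, 1223.5001], [0.8725, -0.2764, 0.403, -183.854], [0.0037, -0.8208, -0.5712, 696.9283], [0.0, 0.0, 0.0, 1.0]]
top 52.04614246041109 288.9752227107303 204.4284802258203 [[-0.0131, -0.9871, 0.1596, 426.012], [-0.9998, 0.0108, -0.0155, 148.6369], [0.0136, -0.1598, -0.9871, 1310.5171], [0.0, 0.0, 0.0, 1.0]]
65.70646984690485 275.07191826629867 208.57645302376076 [[0.001, -0.96, -0.279, 79.133], [1.0, 0.001, 0.001, -1.588], [-0.0, -0.279, 0.96, -170.987], [0.0, 0.0, 0.0, 1.0]]
```

View pics/scene0.png

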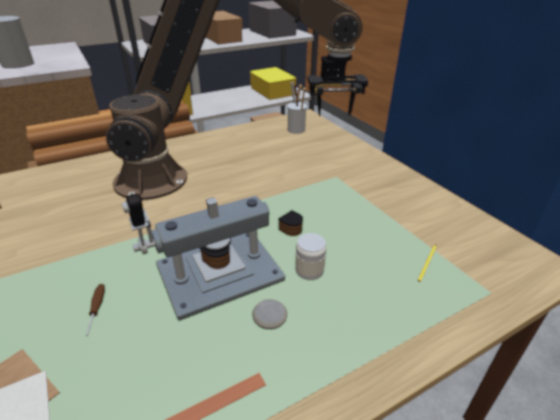

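View pics/top0.png

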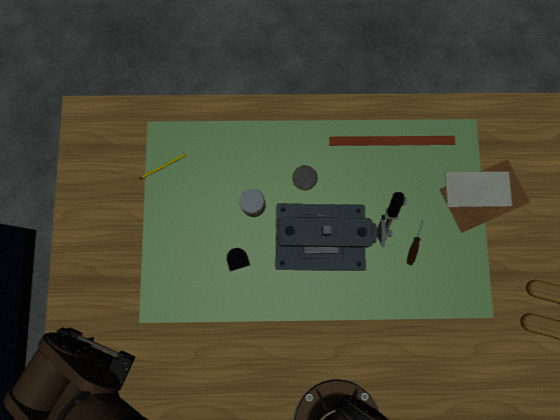

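The scene view shows the press with the lever at its right end (grip about 138,210). The top view shows the base at columns 276–366 and rows 204–271, with the grip at about (397,203). I'll enlarge it next.

```bash
cat > h.py <<'E'
import numpy as np,cv2
def load(n): return dict(np.load(f"{n}.npz"))
def ray(c,u,v):
    f=210/np.tan(np.radians(c["vertical_fov"])/2); T=c["world_from_camera"]
    return T[:3,3],T[:3,:3]@np.array([(u-c["cx"])/f,(v-c["cy"])/f,1])
def onz(c,u,v,z):
    o,d=ray(c,u,v);return o+d*(z-o[2])/d[2]
def proj(c,p):
    f=210/np.tan(np.radians(c["vertical_fov"])/2);T=c["world_from_camera"]
    q=T[:3,:3].T@(np.array(p)-T[:3,3]);return np.array([c["cx"]+f*q[0]/q[2],c["cy"]+f*q[1]/q[2]])
E
python3 - <<'E'
from h import *
a=cv2.imread("pics/top0.png")[190:280,265:425];b=cv2.imread("pics/scene0.png")[180:320,110:290]
cv2.imwrite("pics/c0.png",cv2.resize(a,None,fx=5,fy=5,interpolation=cv2.INTER_CUBIC))
cv2.imwrite("pics/c1.png",cv2.resize(b,None,fx=4,fy=4,interpolation=cv2.INTER_CUBIC))
E
```

```text
(no output)
```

View pics/c0.png

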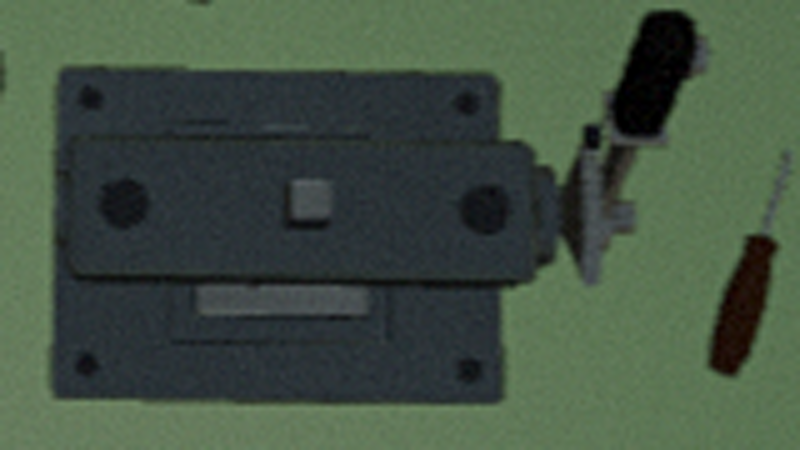

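View pics/c1.png

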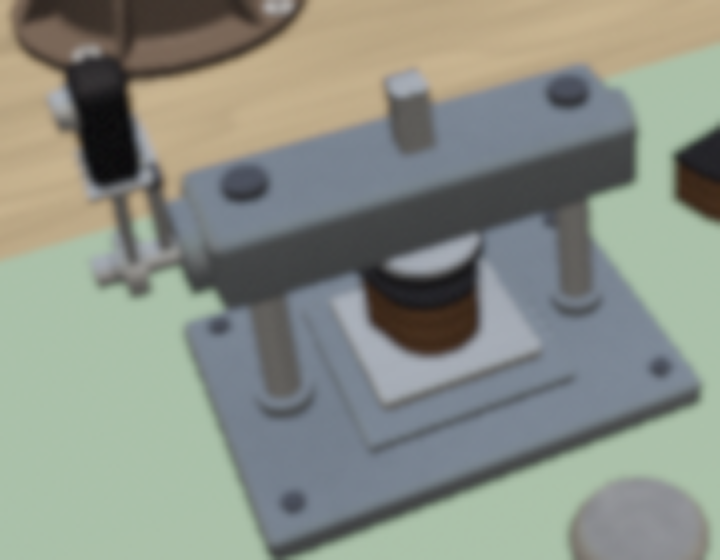

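Crop 1 shows the base corners at crop pixels (62,70), (498,73), (502,402) and (55,399), with the rack top at (310,198). Crop 2 shows base corners at (188,330), (275,545) and (697,388), with the button on the left (-y) side of the grip. I'll fit the press pose from these.

```bash
cat >> h.py <<'E'
def Tp(p,q): # press to world
    c,s=np.cos(p[2]),np.sin(p[2]);return np.array([p[0]+c*q[0]-s*q[1],p[1]+s*q[0]+c*q[1],q[2]])
def lev(p,val,r,fwd=0,dy=0): # point r out along lever, fwd to front
    L=.42-val;return Tp(p,[np.sin(L)*r-np.cos(L)*fwd,-160+dy,155+np.cos(L)*r+np.sin(L)*fwd])
E
python3 - <<'E'
from h import *
from scipy.optimize import least_squares
t,s=load("top"),load("scene")
obs=[]
for u,v,q in[(62,70,(100,135,22)),(498,73,(100,-135,22)),(502,402,(-100,-135,22)),(55,399,(-100,135,22)),(310,198,(0,0,221))]:obs.append((t,np.array([265+u/5,190+v/5]),q))
for u,v,q in[(188,330,(-100,-135,22)),(275,545,(100,-135,22)),(697,388,(100,135,22)),(408,85,(0,0,221))]:obs.append((s,np.array([110+u/4,180+v/4]),q))
for sel in(obs[:5],obs[5:],obs):
    r=least_squares(lambda p:np.ravel([proj(c,Tp(p,q))-m for c,m,q in sel]),[450,100,0],x_scale=[100,100,.1]);print(r.x.round(3),r.fun.round(1))
p=r.x
for rr in(0,96,118,157,180):
    w=lev(p,0,rr);print(rr,w.round(1),(5*(proj(t,w)-[265,190])).round(),(4*(proj(s,w)-[110,180])).round())
print("awl",onz(t,265+(760)/5,190+240/5,20),onz(t,265+725/5,190+370/5,10))
E
```

```text
[ 5.35342e+02  3.42770e+01 -2.20000e-02] [-1.2 -0.7  0.4 -0.3  0.9  0.4 -0.7  0.1  0.5  0.4]
[ 5.4166e+02  3.6345e+01 -2.6000e-02] [-1.9 -1.7 -1.6  1.2  3.2 -1.2  0.4  0. ]
[ 5.3779e+02  3.5633e+01 -2.1000e-02] [-1.7 -1.4 -0.1 -1.2  0.4 -0.5 -1.1 -0.6 -0.  -0.6 -2.7 -2.3 -2.1  0.3
  2.1 -2.4 -0.6 -0.8]
0 [ 534.4 -124.3  155. ] [593. 210.] [131. 264.]
96 [ 573.6 -125.2  242.7] [631. 116.] [113. 172.]
118 [ 582.5 -125.3  262.7] [641.  92.] [108. 148.]
157 [ 598.4 -125.7  298.4] [659.  48.] [100. 102.]
180 [ 607.8 -125.9  319.4] [670.  21.] [94. 73.]
awl [ 528.01000202 -256.18594684   20.        ] [ 450.88141531 -233.42318998   10.        ]
```

Both views agree within a few mm: press at about (537, 35), yaw -0.021, and the lever model lands on the imaged grip. Next I rise and turn the tool square to the press.

>>> arm_command(targets=[[0,0,-50,-8,0],[0,0,-100,-16,0],[0,0,-150,-22.2,0],[0,0,-200,-22.2,0]])

```text
t: 0.55
eef_pos: [248.8, 572.8, 416.7]
tcp_rot: [-3.141, -0.0, 3.123]
ft_force: [0.1, 0.5, 1.1]
opening: 0.719
grip_force: 0.0
```

```bash
cat >> h.py <<'E'
P=[537,35,-.021]
def to(w):
    from cell import env
    from scipy.spatial.transform import Rotation as R
    s=env.state();Rm=R.from_euler("xyz",s["tcp_rot"]).as_matrix()
    print("t",s["t"],"pos",np.round(s["eef_pos"],1),"rot",np.round(s["tcp_rot"],3),"F",np.round(s["ft_force"],1),"op",round(s["opening"],3),"grip",s["grip_force"])
    print("shift",np.round(Rm.T@(np.array(w)-s["eef_pos"]),1))
E
python3 -c "
from h import *
to([655,-127.5,415])"
```

```text
t 0.55 pos [248.8 572.8 416.7] rot [-3.141 -0.     3.123] F [0.1 0.5 1.1] op 0.719 grip 0.0
shift [-419.1 -692.7    1.8]
```

>>> arm_command(targets=[[-24,-40,0,0,0],[-48,-80,0,0,0],[-72,-120,0,0,0],[-96,-160,0,0,0],[-120,-200,0,0,0]])

```text
t: 1.05
eef_pos: [364.9, 368.9, 414.5]
tcp_rot: [-3.142, -0.0, 3.12]
ft_force: [0.3, -0.5, -0.1]
opening: 0.299
grip_force: 0.0
```

>>> arm_command(targets=[[-24,-40,0,0,0],[-48,-80,0,0,0],[-72,-120,0,0,0],[-96,-160,0,0,0],[-120,-200,0,0,0]])

```text
t: 1.55
eef_pos: [480.5, 166.2, 414.7]
tcp_rot: [3.141, 0.0, 3.119]
ft_force: [0.3, 0.3, 0.6]
opening: 0.007
grip_force: 0.0
```

>>> arm_command(targets=[[-24,-40,0,0,0],[-48,-80,0,0,0],[-72,-120,0,0,0],[-96,-160,0,0,0],[-120,-200,0,0,0]])

```text
t: 2.05
eef_pos: [596.1, -36.5, 414.5]
tcp_rot: [3.141, -0.0, 3.119]
ft_force: [0.1, 0.8, -0.3]
opening: 0.004
grip_force: 0.0
```

>>> arm_command(targets=[[-29,-46,0,0,0],[-59,-92,0,0,0],[-59,-92,0,0,0],[-59,-92,0,0,0]])

```text
t: 2.45
eef_pos: [652.8, -129.4, 413.2]
tcp_rot: [3.141, -0.002, 3.117]
ft_force: [0.1, -0.3, 0.5]
opening: 0.005
grip_force: 0.0
```

```bash
python3 -c "
from h import *
to([655,-127.5,285])
from cell import env
c=env.read_camera('wrist');cv2.imwrite('pics/w1.png',c['frame'][:,:,::-1])
c=env.read_camera('scene');cv2.imwrite('pics/s1.png',cv2.resize(c['frame'][60:320,60:340,::-1],None,fx=2.3,fy=2.3))"
```

```text
t 2.45 pos [ 652.8 -129.4  413.2] rot [ 3.141e+00 -2.000e-03  3.117e+00] F [ 0.1 -0.3  0.5] op 0.005 grip 0.0
shift [ -2.4   1.9 128.2]
```

View pics/w1.png

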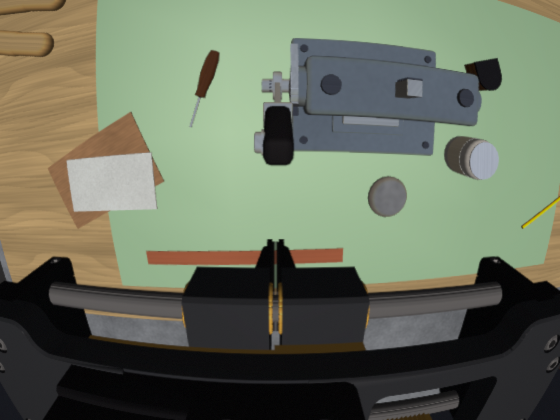

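The wrist view shows the grip at (278,137), its end at about (279,150) and the button at (259,142), with the shut fingers at column 276, in line and behind. I'll check the model against this view.

```bash
cat >> h.py <<'E'
def wproj(c,s,w):
    from scipy.spatial.transform import Rotation as R
    Rm=R.from_euler("xyz",s["tcp_rot"]).as_matrix();q=Rm.T@(np.array(w)-s["eef_pos"])
    H=c["hand_eye"];q=H[:3,:3].T@(q-H[:3,3]);f=210/np.tan(np.radians(c["vertical_fov"])/2)
    th=np.arctan2(np.hypot(q[0],q[1]),q[2]);n=q[:2]/np.hypot(q[0],q[1]);return np.array([c["cx"],c["cy"]])+f*th*n
E
python3 -c "
from h import *
from cell import env
s=env.state();c=env.read_camera('wrist')
print('f',210/np.tan(np.radians(c['vertical_fov'])/2))
for n,w in dict(end=lev(P,0,180),endL=lev(P,0,180,0,13),endR=lev(P,0,180,0,-13),low=lev(P,0,96),button=lev(P,0,157,0,-20),rack=Tp(P,[0,0,221]),c1=Tp(P,[100,-135,22]),c2=Tp(P,[100,135,22])).items(): print(n,wproj(c,s,w).round(1),w.round(1))
to([655,-127.5,285])"
```

```text
f 325.19226210127806
end [276.  158.8] [ 607.  -126.5  319.4]
endL [291.8 158.9] [ 607.3 -113.5  319.4]
endR [260.2 158.8] [ 606.7 -139.5  319.4]
low [275.8 117.1] [ 572.8 -125.8  242.7]
button [253.3 145.4] [ 597.2 -146.3  298.4]
rack [412.7  89.8] [537.  35. 221.]
c1 [289.9 152. ] [ 634.1 -102.1   22. ]
c2 [432.1 156.5] [639.8 167.9  22. ]
t 2.6 pos [ 652.  -126.7  415. ] rot [3.141 0.    3.12 ] F [-0.3 -0.4  0. ] op 0.005 grip 0.0
shift [ -3.   -0.8 130. ]
```

The wrist view agrees within about 2 mm. Now I go down behind the grip and pull to the front.

>>> arm_command(targets=[[0,0,45,0,0],[0,0,90,0,0],[0,0,130,0,0],[0,0,130,0,0]])

```text
t: 3.0
eef_pos: [650.4, -125.9, 280.5]
tcp_rot: [3.139, -0.007, 3.121]
ft_force: [0.3, 0.1, -0.4]
opening: 0.004
grip_force: 0.0
```

>>> arm_command(targets=[[5,0,0,0,0],[10,0,0,0,0],[14,0,0,0,0],[17,0,0,0,0],[20,0,0,0,0]])

```text
t: 3.5
eef_pos: [632.2, -127.5, 285.5]
tcp_rot: [-3.141, 0.001, 3.119]
ft_force: [0.0, -0.4, 0.3]
opening: 0.005
grip_force: 0.0
```

>>> arm_command(targets=[[2,0,0,0,0],[4,0,0,0,0],[6,0,0,0,0],[8,0,0,0,0]])

```text
t: 3.9
eef_pos: [626.1, -127.5, 285.9]
tcp_rot: [-3.141, 0.005, 3.119]
ft_force: [10.2, 0.7, 8.4]
opening: 0.008
grip_force: 4.9
```

Contact found at TCP x≈627. I'll pull on in small steps, watching the force.

>>> arm_command(targets=[[3,0,0,0,0],[3,0,0,0,0]])

```text
t: 4.1
eef_pos: [622.8, -127.5, 286.2]
tcp_rot: [-3.141, 0.005, 3.119]
ft_force: [7.2, -0.6, 5.2]
opening: 0.004
grip_force: 3.0
```

>>> arm_command(targets=[[3,0,0,0,0],[3,0,0,0,0]])

```text
t: 4.3
eef_pos: [619.8, -127.4, 286.1]
tcp_rot: [-3.141, 0.005, 3.119]
ft_force: [5.8, -1.3, 4.2]
opening: 0.003
grip_force: 2.9
```

>>> arm_command(targets=[[3,0,0,0,0],[3,0,0,0,0]])

```text
t: 4.5
eef_pos: [617.0, -127.4, 286.2]
tcp_rot: [-3.141, 0.006, 3.119]
ft_force: [6.5, -1.4, 6.0]
opening: 0.005
grip_force: 3.3
```

>>> arm_command(targets=[[3,0,0,0,0],[3,0,0,0,0]])

```text
t: 4.7
eef_pos: [612.6, -127.1, 285.0]
tcp_rot: [-3.141, 0.001, 3.119]
ft_force: [0.8, 0.3, 0.3]
opening: 0.004
grip_force: 0.6
```

>>> arm_command(targets=[[3,0,0,0,0],[3,0,0,0,0]])

```text
t: 4.9
eef_pos: [609.9, -127.1, 285.1]
tcp_rot: [-3.141, 0.002, 3.119]
ft_force: [4.0, -0.2, 4.2]
opening: 0.005
grip_force: 2.1
```

>>> arm_command(targets=[[3,0,0,0,0],[3,0,0,0,0]])

```text
t: 5.1
eef_pos: [606.9, -127.0, 285.2]
tcp_rot: [-3.141, 0.002, 3.119]
ft_force: [5.2, -0.7, 2.9]
opening: 0.004
grip_force: 2.1
```

>>> arm_command(targets=[[3,0,0,0,0],[3,0,0,0,0]])

```text
t: 5.3
eef_pos: [603.8, -126.9, 285.1]
tcp_rot: [-3.141, 0.002, 3.119]
ft_force: [4.5, -0.6, 4.1]
opening: 0.002
grip_force: 2.1
```

>>> arm_command(targets=[[3,0,0,0,0],[3,0,0,0,0]])

```text
t: 5.5
eef_pos: [600.9, -126.9, 285.1]
tcp_rot: [-3.141, 0.002, 3.119]
ft_force: [6.1, 0.4, 3.0]
opening: 0.003
grip_force: 2.3
```

>>> arm_command(targets=[[3,0,0,0,0],[3,0,0,0,0]])

```text
t: 5.7
eef_pos: [596.9, -126.6, 284.4]
tcp_rot: [3.141, -0.001, 3.119]
ft_force: [-1.0, -0.6, 0.2]
opening: 0.004
grip_force: 0.0
```

>>> arm_command(targets=[[3,0,0,0,0],[3,0,0,0,0]])

```text
t: 5.9
eef_pos: [594.2, -126.6, 284.4]
tcp_rot: [3.141, -0.0, 3.119]
ft_force: [2.0, 0.3, 0.1]
opening: 0.002
grip_force: 1.0
```

Clicks came at x≈614 and x≈598 (0.11 and 0.21). I'll keep pulling.

>>> arm_command(targets=[[3,0,0,0,0],[3,0,0,0,0]])

```text
t: 6.1
eef_pos: [591.6, -126.6, 284.9]
tcp_rot: [-3.142, 0.001, 3.119]
ft_force: [3.6, 0.8, 3.0]
opening: 0.005
grip_force: 1.7
```

>>> arm_command(targets=[[3,0,0,0,0],[3,0,0,0,0]])

```text
t: 6.3
eef_pos: [588.6, -126.5, 285.0]
tcp_rot: [-3.141, 0.001, 3.119]
ft_force: [4.1, -0.7, 3.5]
opening: 0.005
grip_force: 1.7
```

>>> arm_command(targets=[[3,0,0,0,0],[3,0,0,0,0]])

```text
t: 6.5
eef_pos: [585.6, -126.5, 284.9]
tcp_rot: [-3.141, 0.001, 3.119]
ft_force: [2.7, 0.0, 3.2]
opening: 0.005
grip_force: 1.8
```

>>> arm_command(targets=[[3,0,0,0,0],[3,0,0,0,0]])

```text
t: 6.7
eef_pos: [582.3, -126.4, 284.6]
tcp_rot: [3.142, -0.0, 3.119]
ft_force: [2.4, 0.4, 1.8]
opening: 0.006
grip_force: 1.1
```

>>> arm_command(targets=[[3,0,0,0,0],[3,0,0,0,0]])

```text
t: 6.9
eef_pos: [578.6, -126.2, 284.1]
tcp_rot: [3.141, -0.002, 3.119]
ft_force: [-0.5, -0.2, -0.4]
opening: 0.001
grip_force: 0.0
```

>>> arm_command(targets=[[3,0,0,0,0],[3,0,0,0,0]])

```text
t: 7.1
eef_pos: [576.1, -126.1, 284.4]
tcp_rot: [3.141, -0.001, 3.119]
ft_force: [1.9, 0.4, 0.2]
opening: 0.003
grip_force: 0.8
```

>>> arm_command(targets=[[3,0,0,0,0],[3,0,0,0,0]])

```text
t: 7.3
eef_pos: [573.3, -126.1, 284.8]
tcp_rot: [3.142, 0.0, 3.119]
ft_force: [2.2, 0.6, 1.1]
opening: 0.003
grip_force: 1.1
```

Third click near x≈580 (0.31), no touch yet.

>>> arm_command(targets=[[3,0,0,0,0],[3,0,0,0,0]])

```text
t: 7.5
eef_pos: [570.4, -126.1, 284.9]
tcp_rot: [-3.141, 0.001, 3.119]
ft_force: [2.4, -0.4, 1.9]
opening: 0.005
grip_force: 1.4
```

>>> arm_command(targets=[[3,0,0,0,0],[3,0,0,0,0]])

```text
t: 7.7
eef_pos: [567.3, -126.1, 284.8]
tcp_rot: [-3.141, 0.0, 3.119]
ft_force: [1.8, 0.1, 1.9]
opening: 0.003
grip_force: 1.3
```

>>> arm_command(targets=[[3,0,0,0,0],[3,0,0,0,0]])

```text
t: 7.9
eef_pos: [564.0, -125.9, 284.5]
tcp_rot: [3.141, -0.001, 3.119]
ft_force: [2.2, 0.6, 1.9]
opening: 0.004
grip_force: 0.8
```

>>> arm_command(targets=[[3,0,0,0,0],[3,0,0,0,0]])

```text
t: 8.1
eef_pos: [560.7, -125.8, 284.2]
tcp_rot: [3.141, -0.002, 3.119]
ft_force: [0.4, 0.0, -0.2]
opening: -0.0
grip_force: 0.0
```

>>> arm_command(targets=[[3,0,0,0,0],[3,0,0,0,0]])

```text
t: 8.3
eef_pos: [558.1, -125.8, 284.4]
tcp_rot: [3.141, -0.001, 3.119]
ft_force: [2.1, 0.3, -1.1]
opening: 0.005
grip_force: 0.7
```

>>> arm_command(targets=[[3,0,0,0,0],[3,0,0,0,0]])

```text
t: 8.5
eef_pos: [555.4, -125.7, 284.6]
tcp_rot: [3.141, 0.0, 3.119]
ft_force: [2.0, -0.4, -0.1]
opening: 0.006
grip_force: 1.2
```

Fourth click at x≈562 (0.41, lever near upright). From here the spacing is about 13 mm per click.

>>> arm_command(targets=[[3,0,0,0,0],[3,0,0,0,0]])

```text
t: 8.7
eef_pos: [553.4, -125.7, 284.8]
tcp_rot: [-3.142, 0.003, 3.119]
ft_force: [9.4, 0.9, -2.2]
opening: 0.003
grip_force: 4.4
```

>>> arm_command(targets=[[3,0,0,0,0],[3,0,0,0,0]])

```text
t: 8.9
eef_pos: [550.9, -125.6, 285.0]
tcp_rot: [-3.141, 0.004, 3.119]
ft_force: [11.1, 0.9, -1.7]
opening: 0.006
grip_force: 5.3
```

>>> arm_command(targets=[[2,0,0,0,0],[2,0,0,0,0]])

```text
t: 9.1
eef_pos: [549.2, -125.6, 285.1]
tcp_rot: [-3.141, 0.005, 3.119]
ft_force: [12.5, 1.6, -1.9]
opening: 0.003
grip_force: 6.1
```

>>> arm_command(targets=[[2,0,0,0,0],[2,0,0,0,0]])

```text
t: 9.3
eef_pos: [546.9, -125.5, 285.2]
tcp_rot: [-3.141, 0.004, 3.119]
ft_force: [9.5, 2.1, -0.6]
opening: 0.007
grip_force: 5.0
```

>>> arm_command(targets=[[2,0,0,0,0],[2,0,0,0,0]])

```text
t: 9.5
eef_pos: [545.1, -125.5, 285.2]
tcp_rot: [-3.141, 0.005, 3.119]
ft_force: [12.6, 2.3, -0.6]
opening: 0.01
grip_force: 5.9
```

>>> arm_command(targets=[[2,0,0,0,0],[2,0,0,0,0]])

```text
t: 9.7
eef_pos: [543.4, -125.5, 285.2]
tcp_rot: [-3.141, 0.006, 3.119]
ft_force: [13.7, 0.6, -0.5]
opening: 0.003
grip_force: 6.5
```

>>> arm_command(targets=[[2,0,0,0,0],[2,0,0,0,0]])

```text
t: 9.9
eef_pos: [541.5, -125.4, 285.3]
tcp_rot: [-3.141, 0.006, 3.119]
ft_force: [14.2, 2.0, -1.4]
opening: 0.004
grip_force: 6.8
```

The pad touched at x≈554 (about 0.46 rad, a step from 2 to 9.4 N) and the first click after it (0.51) was at x≈548. The second should be near x≈535.

>>> arm_command(targets=[[2,0,0,0,0],[2,0,0,0,0]])

```text
t: 10.1
eef_pos: [539.7, -125.4, 285.2]
tcp_rot: [-3.141, 0.006, 3.119]
ft_force: [16.1, 1.6, -2.1]
opening: 0.004
grip_force: 7.2
```

>>> arm_command(targets=[[2,0,0,0,0],[2,0,0,0,0]])

```text
t: 10.3
eef_pos: [537.9, -125.3, 285.2]
tcp_rot: [-3.141, 0.007, 3.119]
ft_force: [16.3, 1.9, -2.6]
opening: 0.003
grip_force: 7.7
```

>>> arm_command(targets=[[2,0,0,0,0],[2,0,0,0,0]])

```text
t: 10.5
eef_pos: [536.0, -125.3, 285.2]
tcp_rot: [-3.141, 0.007, 3.119]
ft_force: [16.8, 1.8, -3.9]
opening: 0.001
grip_force: 7.8
```

>>> arm_command(targets=[[1,0,0,0,0],[1,0,0,0,0]])

```text
t: 10.7
eef_pos: [535.1, -125.3, 285.1]
tcp_rot: [-3.141, 0.007, 3.119]
ft_force: [18.0, 2.2, -4.9]
opening: 0.002
grip_force: 8.2
```

>>> arm_command(targets=[[1,0,0,0,0],[1,0,0,0,0]])

```text
t: 10.9
eef_pos: [533.7, -125.2, 285.0]
tcp_rot: [-3.141, 0.006, 3.119]
ft_force: [14.9, 1.3, -3.0]
opening: 0.006
grip_force: 7.2
```

>>> arm_command(targets=[[1,0,0,0,0],[1,0,0,0,0]])

```text
t: 11.1
eef_pos: [532.3, -125.2, 284.9]
tcp_rot: [-3.142, 0.005, 3.119]
ft_force: [13.0, 2.0, -2.5]
opening: 0.001
grip_force: 6.3
```

>>> arm_command(targets=[[1,0,0,0,0],[1,0,0,0,0]])

```text
t: 11.3
eef_pos: [531.8, -125.2, 284.9]
tcp_rot: [-3.142, 0.006, 3.119]
ft_force: [15.5, 0.9, -4.1]
opening: 0.002
grip_force: 7.5
```

The second click came at x≈533 (18→13 N). I let go: back off to +x, then rise.

>>> arm_command(targets=[[-4,0,0,0,0],[-10,0,0,0,0],[-20,0,0,0,0],[-35,0,0,0,0],[-45,0,0,0,0]])

```text
t: 11.8
eef_pos: [575.3, -126.2, 284.4]
tcp_rot: [3.142, -0.001, 3.119]
ft_force: [-1.2, -0.6, -0.3]
opening: 0.005
grip_force: 0.0
```

>>> arm_command(targets=[[0,0,-40,0,0.5],[0,0,-80,0,0.7],[0,0,-115,0,0.7],[0,0,-115,0,0.7],[0,0,-115,0,0.7]])

```text
t: 12.3
eef_pos: [574.5, -126.2, 399.6]
tcp_rot: [-3.141, 0.0, 3.119]
ft_force: [-0.3, 0.7, -0.5]
opening: 0.367
grip_force: 0.0
```

```bash
python3 -c "
from h import *
from cell import env
P[0]=540
s=env.state();c=env.read_camera('wrist');cv2.imwrite('pics/w2.png',cv2.resize(c['frame'][0:200,180:420,::-1],None,fx=3,fy=3))
for v in(.48,.49,.58,.59,.68): print(v,[(3*(wproj(c,s,lev(P,v,r,0,d))-[180,0])).round() for r,d in((180,0),(157,-20),(96,0))],lev(P,v,157).round(1))
to([510,-125,400])"
```

```text
0.48 [array([292., 478.]), array([216., 472.]), array([290., 460.])] [ 527.2 -124.8  311.7]
0.49 [array([292., 470.]), array([216., 466.]), array([290., 457.])] [ 525.7 -124.7  311.6]
0.58 [array([292., 404.]), array([216., 413.]), array([290., 430.])] [ 511.6 -124.4  310. ]
0.59 [array([292., 396.]), array([216., 407.]), array([290., 428.])] [ 510.1 -124.4  309.7]
0.68 [array([292., 332.]), array([216., 356.]), array([290., 402.])] [ 496.3 -124.1  306.7]
t 12.35 pos [ 574.3 -126.1  398.6] rot [ 3.141e+00 -1.000e-03  3.119e+00] F [-0.2 -0.2 -0.5] op 0.413 grip 0.0
shift [64.3 -0.3 -1.3]
```

View pics/w2.png

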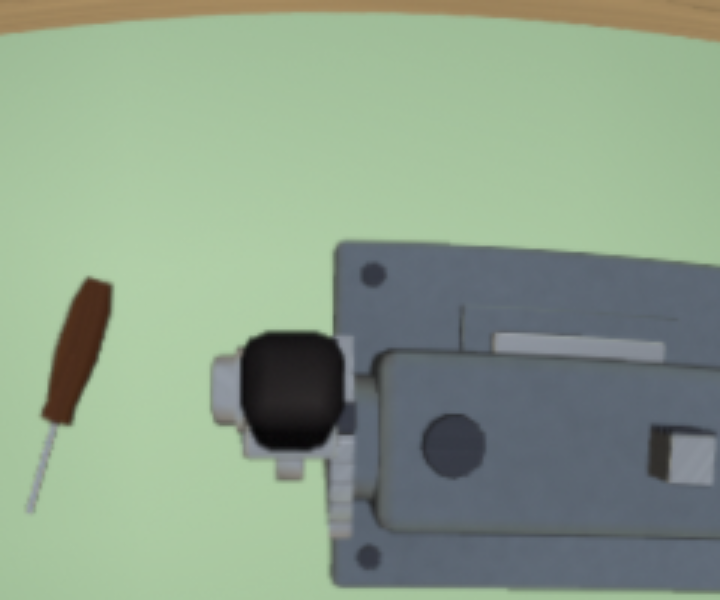

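The picture shows the lever just past upright, with its grip at crop (293,390) and the button at (225,388). That fits the 0.6 notch, so it is latched. I'll hold hands off above it for over 3 s.

>>> arm_command(targets=[[30,0,0,0,0.8],[68,0,0,0,0.8],[68,0,0,0,0.8],[68,0,0,0,0.8],[68,0,0,0,0.8]])

```text
t: 12.85
eef_pos: [507.0, -124.8, 398.9]
tcp_rot: [3.141, -0.001, 3.119]
ft_force: [0.1, 0.2, -0.2]
opening: 0.787
grip_force: 0.0
```

>>> arm_command(targets=[[0,0,0,0,0.8],[0,0,0,0,0.8],[0,0,0,0,0.8],[0,0,0,0,0.8],[0,0,0,0,0.8]])

```text
t: 13.35
eef_pos: [506.5, -124.7, 399.5]
tcp_rot: [3.141, -0.0, 3.119]
ft_force: [0.4, 0.2, 0.1]
opening: 0.8
grip_force: 0.0
```

>>> arm_command(targets=[[0,0,0,0,0.8],[0,0,0,0,0.8],[0,0,0,0,0.8],[0,0,0,0,0.8],[0,0,0,0,0.8]])

```text
t: 13.85
eef_pos: [506.5, -124.7, 399.6]
tcp_rot: [3.142, 0.0, 3.119]
ft_force: [0.1, 0.9, 0.5]
opening: 0.8
grip_force: 0.0
```

>>> arm_command(targets=[[0,0,0,0,0.8],[0,0,0,0,0.8],[0,0,0,0,0.8],[0,0,0,0,0.8],[0,0,0,0,0.8]])

```text
t: 14.35
eef_pos: [506.5, -124.7, 399.6]
tcp_rot: [3.142, 0.0, 3.119]
ft_force: [0.6, -0.3, 0.0]
opening: 0.799
grip_force: 0.0
```

>>> arm_command(targets=[[0,0,0,0,0.8],[0,0,0,0,0.8],[0,0,0,0,0.8],[0,0,0,0,0.8],[0,0,0,0,0.8]])

```text
t: 14.85
eef_pos: [506.5, -124.7, 399.6]
tcp_rot: [3.142, 0.0, 3.119]
ft_force: [0.7, -0.8, -0.7]
opening: 0.799
grip_force: 0.0
```

>>> arm_command(targets=[[0,0,0,0,0.8],[0,0,0,0,0.8],[0,0,0,0,0.8],[0,0,0,0,0.8],[0,0,0,0,0.8]])

```text
t: 15.35
eef_pos: [506.5, -124.7, 399.6]
tcp_rot: [3.141, 0.0, 3.119]
ft_force: [-0.1, 0.2, -0.4]
opening: 0.799
grip_force: 0.0
```

>>> arm_command(targets=[[0,0,0,0,0.8],[0,0,0,0,0.8],[0,0,0,0,0.8],[0,0,0,0,0.8],[0,0,0,0,0.8]])

```text
t: 15.85
eef_pos: [506.5, -124.7, 399.6]
tcp_rot: [3.142, 0.0, 3.119]
ft_force: [-0.9, -0.2, -0.3]
opening: 0.8
grip_force: 0.0
```

```bash
python3 -c "
from h import *
from cell import env
to([506,-125,291])
s=env.state();c=env.read_camera('wrist');cv2.imwrite('pics/w3.png',cv2.resize(c['frame'][0:230,140:420,::-1],None,fx=2.8,fy=2.6))
for q in('top','scene'):
  k=env.read_camera(q);np.savez(q+'1.npz',**k)
for x in(537,540): print(x,[(wproj(c,s,w)-[140,0])*[2.8,2.6] for w in (lev([x,35,-.021],.59,157,0,-20),Tp([x,35,-.021],[0,0,221]),lev([x,35,-.021],.59,180))])"
```

```text
t 15.85 pos [ 506.5 -124.7  399.6] rot [3.142 0.    3.119] F [-0.9 -0.2 -0.3] op 0.8 grip 0.0
shift [  0.5  -0.4 108.6]
537 [array([316.347387  , 555.85622233]), array([756.89611879, 553.52838069]), array([383.40229498, 565.84982288])]
540 [array([316.75350186, 564.6942451 ]), array([756.22836595, 559.76467482]), array([383.61222714, 575.46754602])]
```

View pics/w3.png

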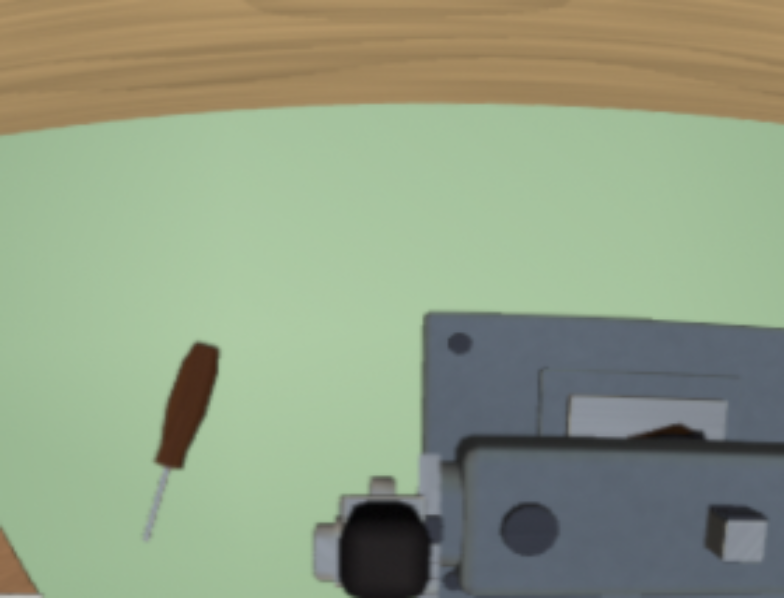

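The button sits at about crop (326,552), so x≈506, directly below the open fingers. The hold has lasted over 4 s, so I go down and pinch.

>>> arm_command(targets=[[0,-0.4,35,0,0.7],[0,-0.4,70,0,0.7],[0,-0.4,100,0,0.6],[0,-0.4,108,0,0.5],[0,-0.4,108,0,0.5]])

```text
t: 16.5
eef_pos: [506.4, -125.0, 291.3]
tcp_rot: [3.141, -0.001, 3.119]
ft_force: [-0.4, -0.6, 0.1]
opening: 0.527
grip_force: 0.0
```

>>> arm_command(targets=[[0,0,0,0,0],[0,0,0,0,0],[0,0,0,0,0],[0,0,0,0,0],[0,0,0,0,0]])

```text
t: 17.0
eef_pos: [508.1, -124.0, 293.2]
tcp_rot: [3.14, 0.005, 3.119]
ft_force: [8.5, 9.6, 3.1]
opening: 0.287
grip_force: 30.0
```

>>> arm_command(targets=[[0,0,0,0,0],[0,0,0,0,0],[0,0,0,0,0]])

```text
t: 17.3
eef_pos: [508.1, -124.0, 293.2]
tcp_rot: [3.14, 0.005, 3.119]
ft_force: [8.6, 9.3, 1.9]
opening: 0.287
grip_force: 30.0
```

Opening 0.287 (27.3 mm), so the button is fully in. I'll bring the lever back along its arc.

>>> arm_command(targets=[[-5,0.5,-1,0,0],[-11,1,-1.5,0,0],[-19,1,-2,0,0],[-26.5,1,-2.3,0,0],[-34,1,-2,0,0]])

```text
t: 17.8
eef_pos: [540.9, -124.8, 294.8]
tcp_rot: [-3.141, 0.001, 3.119]
ft_force: [0.4, 0.6, 5.4]
opening: 0.287
grip_force: 30.0
```

>>> arm_command(targets=[[-8,0,0.5,0,0],[-16,0,1.5,0,0],[-24,0,3,0,0],[-32,0,4.8,0,0],[-39,0,7,0,0]])

```text
t: 18.3
eef_pos: [580.5, -125.8, 287.3]
tcp_rot: [-3.141, 0.002, 3.119]
ft_force: [1.8, 0.7, 5.6]
opening: 0.286
grip_force: 30.0
```

>>> arm_command(targets=[[-7,0,2.5,0,0],[-12,0,4.5,0,0],[-17,0,6.5,0,0],[-17,0,6.5,0,0]])

```text
t: 18.7
eef_pos: [597.6, -126.3, 280.5]
tcp_rot: [-3.141, 0.002, 3.119]
ft_force: [3.2, -0.4, 4.7]
opening: 0.291
grip_force: 30.0
```

>>> arm_command(targets=[[-2,0,1,0,0],[-2,0,1,0,0]])

```text
t: 18.9
eef_pos: [597.9, -126.3, 280.4]
tcp_rot: [-3.141, -0.001, 3.119]
ft_force: [-8.9, 0.2, 12.9]
opening: 0.286
grip_force: 30.0
```

>>> arm_command(targets=[[-2,0,1,0,0],[-2,0,1,0,0]])

```text
t: 19.1
eef_pos: [598.4, -126.3, 280.0]
tcp_rot: [-3.141, -0.004, 3.119]
ft_force: [-19.4, -0.3, 21.2]
opening: 0.285
grip_force: 30.0
```

>>> arm_command(targets=[[-2,0,1,0,0],[-2,0,1,0,0]])

```text
t: 19.3
eef_pos: [599.8, -126.4, 279.3]
tcp_rot: [-3.141, -0.005, 3.119]
ft_force: [-23.1, -0.0, 24.9]
opening: 0.287
grip_force: 30.0
```

The lever is on its stop. I ease off, open and rise clear.

>>> arm_command(targets=[[2,0,-1,0,0],[4,0,-2,0,0],[4,0,-2,0,0.6],[4,0,-2,0,0.8],[4,0,-2,0,0.8]])

```text
t: 19.8
eef_pos: [598.3, -126.0, 278.6]
tcp_rot: [3.141, -0.001, 3.119]
ft_force: [-0.6, -0.7, 0.0]
opening: 0.48
grip_force: 0.0
```

>>> arm_command(targets=[[0,0,0,0,0.8],[0,0,0,0,0.8],[0,0,-30,0,0.8],[0,0,-70,0,0.8],[0,0,-115,0,0.8]])

```text
t: 20.3
eef_pos: [598.0, -125.8, 394.6]
tcp_rot: [3.141, -0.002, 3.119]
ft_force: [0.8, -0.8, -0.0]
opening: 0.798
grip_force: 0.0
```

>>> arm_command(targets=[[-30,0,-10,0,0.8],[-55,0,-20,0,0.8],[-55,0,-20,0,0.8],[-55,0,-20,0,0.8],[-55,0,-20,0,0.8]])

```text
t: 20.8
eef_pos: [652.8, -127.2, 413.6]
tcp_rot: [3.141, -0.001, 3.119]
ft_force: [0.9, 0.3, -0.5]
opening: 0.801
grip_force: 0.0
```

```bash
python3 -c "
from h import *
from cell import env
to([652,-126.7,415])
s=env.state();c=env.read_camera('wrist');a=cv2.resize(c['frame'][30:230,200:440,::-1],None,fx=2.4,fy=2.4)
b=cv2.resize(env.read_camera('scene')['frame'][180:320,110:290,::-1],None,fx=1.2,fy=1.2)
a[-b.shape[0]:,-b.shape[1]:]=b
cv2.imwrite('pics/w4.png',a)
for v in(0,.1): print(v,[((wproj(c,s,lev(P,v,r,0,d))-[200,30])*2.4).round() for r,d in((180,0),(157,-20))])"
```

```text
t 20.8 pos [ 652.8 -127.2  413.6] rot [ 3.141e+00 -1.000e-03  3.119e+00] F [ 0.9  0.3 -0.5] op 0.801 grip 0.0
shift [ 0.8  0.5 -1.4]
0 [array([183., 308.]), array([128., 275.])]
0.1 [array([183., 260.]), array([127., 236.])]
```

View pics/w4.png

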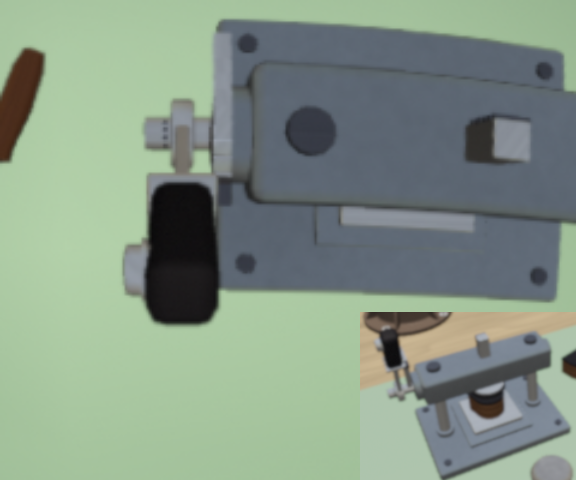

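The lever is back at rest (button at (133,270), predicted (128,275) for value 0), the pad is raised, the heel is in place and the robot is clear. I'll hand it in.

```bash
python3 -c "
from cell import env
print(env.job_done())"
```

```text
the job is handed in; nothing more can be done
None
```

The job is handed in, though no verdict came back: the heel was pressed two clicks past touch and left on the ratchet, hands off, for over four seconds. With the button pinched in, the lever then went back to its rest, and the last picture shows the heel in place.

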